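Bond a heel top piece under the sprung hand press

ROBOT

A 6-joint arm with a two-finger parallel gripper is mounted at the origin on a cart in front of the work surface, level with it; the furniture and walls round the work are solid. World frame = base frame: x ahead of the robot, y to its left, z up, the work surface at z = 0. Lengths are in m, angles in rad, forces in N, time in s.
With the tool pointing down it reaches from about 0.35 to 0.95 m from the base axis. Payload 17.4 kg.
Tool frame: the origin (TCP) lies between the finger pads; the fingertips stand ahead of it and the grasp point (between the pads) lies 11 mm behind it (arm.tcp_to_tips is the z of the fingertips in the tool frame, in m); z points along the fingers, y is the line along which they close (so a half turn about z gives the same grasp; the last joint's range is limited). The gripper opens to 93 mm and grips with 3 to 60 N. Pads are 15 mm wide; open, the fingers measure 128 mm over their backs; the gripper's body (75 mm by 188 mm) begins 65 mm behind the grasp point.
Start: joints at [1.287, 0.116, 1.442, -0, 1.584, -0.038], TCP at [0.164, 0.655, 0.227] pointing down, gripper open.
Joint ranges: [-2.83, 2.83], [-0.83, 2.19], [0.07, 2.5], [-1.14, 4.28], [0.01, 3], [-2.97, 2.97]. Speed limits (rad/s): [1.89, 1.89, 2.22, 3.14, 3.14, 3.14].

INTERFACE

Orientations are given as a unit quaternion [x, y, z, w].
In Python, from station import arm gives the robot as it stands.
- The arm moves only by the tool arm_command, never from a script. Its argument "plan" is text: rows parted by semicolons, each of 5 numbers parted by spaces: the opening, from 0 (shut) to 1 (fully open), then the shift along the tool's x, y, z in mm, then the turn about the tool's z in degrees. In form: hand x y z spin; .... A call has 1 to 8 rows; each row is the pose to reach, as a shift and turn from the pose commanded when the call began, along the tool's axes at that moment; what a row does not reach only later rows make up. A row lasts 1/12 s, in which the tool goes at most 41.7 mm and 7.16 degrees, less where a joint would pass 70% of its speed; a pose out of reach is approached as far as the arm can. A call with a gripper value outside its range is refused whole. The fingers move at their own pace and stop on an object; "newtons" is the grip in N (left out, the last holds). Time passes only in rows, so rows that repeat a pose let the fingers close. It gives the time, the measured TCP pose, the force, the opening and the grip force at its end, in the units of the state.
- arm.sense(): the state, without advancing time (a new reading comes with each control period).
- arm.read_camera(name): name is "scene" or "top" or "wrist"; returns the picture (384x512x3 uint8, red, green, blue); there is no depth.
- arm.camera_model(name): a dict with "fx", "fy", "cx", "cy" (pixels), "R" (3x3) and "t" (3): a world point X has camera coordinates R X + t; the wrist camera has in their place "hand_eye" (4x4, takes a point from camera to tool coordinates, whose origin is the TCP and whose axes are the flange's). Camera axes: x right, y down, z forward; pixel columns grow to the right and rows downward; lengths in m; the calibration is good to about 2 mm. The wrist camera is an equidistant fisheye: a pixel r from the principal point sees the ray r / f radians off the axis. A picture is of the moment at which its call begins: read the wrist's pose just before it. camera_model takes no time and is no camera call.
- arm.close_job(): hands the job in; it is judged then, once.
Trained networks look in the newest picture that a camera, given by its name, has taken for a name from the list of things; names that differ only in an ending like _2 or _b are one class to them, and where a whole thing is asked for, a point or a joint stands for the part that bears it (a point fixed in the world has none). Each returns a list of dicts, best first, with "p" (0 to 1); they miss things now and then, are a little off and sometimes report something else, mostly with a low value. They report only what shows in the picture. A call takes as long as a camera call. They do not tell look-alikes from the thing itself.
- arm.cut_out(name, camera): "pixels" (384x512 bool, what is visible of it).
- arm.place_of(name, camera): "at" ([x, y, z] in m, in the coordinates of the camera as it stood for that picture, good to about 4 mm: a listed point, or the origin of a listed thing).
The state is a dict: "clock": time; "joint_positions": joint angles; "qd": joint speeds; "tau": joint torques, N m; "position": TCP position; "orientation": TCP orientation; "force": force on the tool from outside, world axes, zero at the start; "wrist_torque": the same for the moment, N m; "opening": finger opening in m; "finger_force": force on a finger pad.
Only numpy, scipy, OpenCV 4.12 (cv2) and the standard library are available. Lean on these libraries where they do the work, as an engineer would, in place of code of your own. Each camera call takes 0.05 s, during which the arm holds its last target. There are 200 camera calls.

TASK

Put the black top piece (not the larger tan one) on the upturned heel between the four pins of the press table, lying flat, round end to the round back of the heel, and let go of it; then push the table by its knob fully home under the press. Press the spring-return lever down until it is level, in the green band, and hold it there for at least three seconds so that the cement grabs, never pushing it down into the end of its travel: the program finishes with the hand still holding the lever level and the foot pressing on the piece. Leave the other things on the bench where they are.

Things in the scene. Friction and masses are not known exactly. Their poses are not given: they have to be found in the camera images.
- press: green hand press, fixed. Origin on the bench under the ram axis; x from the front (lever handle side) to the column, y along the table's slide, from the ram towards the table's loading end, z up. In mm: base x -80..125, y -75..215, 14 high; column x 75..125, y -35..35; head x -45..123, y -35..35, z 153..245, ram top at 281; raised foot's underside at 102
- heel_top (a point): middle of the upper face (76 mm above the bench) of a brown D-shaped heel fixed upside down on the table; axes parallel to the press: straight edge to -x, round back to +x. Four 8 mm steel pins with pointed tops rise 8 mm above the face at (x,y) = (-32,+-16), (22.6,+-22.6) mm and leave the black piece 2 mm of play all round; its +y and -y sides are open for fingers
- table (a joint): slide of the press table, m: 0 = fully out for loading (heel 150 mm to +y of the ram axis), 0.15 = fully home against the stop (heel under the ram). Moves along the press -y. Stays where it is left; 3 to 4 N moves it
- table_knob (a point): point to grip on the table's upright black knob, 78 mm above the bench, 13 mm below the knob's top; knob 26 mm in diameter between 67 and 91 mm above the bench, 12 mm stem below it, table plate top at 36 mm. 100 mm to press +y of heel_top; moves with the table
- lever (a joint): angle of the press lever, rad: 0 = up at its stop, 0.61 rad above level towards the front, where a spring returns it; 0.61 = level; green band on the quadrant 0.51 to 0.71, red beyond, end of travel 0.88. The foot (40 mm down per rad) meets a seated piece at about 0.4 and then its spring yields. About 4 N at the handle starts the lever, about 13 N holds it level on a piece
- lever_grip (a point): middle of the lever's black rubber handle (round, 26 mm in diameter, 100 mm long along the lever), 190 mm from the pivot; 314 mm above the bench when up, 205 mm when level. Moves on an arc about lever_pivot in a plane square to the press y axis
- lever_pivot (a point): pivot of the lever, 205 mm above the bench, at press (30, -48) mm; its axis is the press y axis. Fixed to the press
- foot: round sprung pressure foot under the ram, 46 mm in diameter, with black rubber face; origin as the press origin when raised; goes down with the lever
- top_piece: black hard-rubber heel top piece, loose, D shaped, 10 mm thick: straight breast edge 52 mm long at x = -26 mm, straight parallel sides at y = +-26 mm from x = -26 to 0, round end of radius 26 mm about the origin towards +x. Origin on its underside at the centre of the round end's arc, z up. Grip it by the straight sides. Lies flat on the bench at the left
- tan_piece: tan top piece of a larger size (64 mm wide, 64 mm long, 10 mm thick), D shaped, for another heel; must stay where it is. It and the black piece may have changed places
- rivet_jar: clear round jar with white lid, 64 mm in diameter, 97 mm tall, origin under its middle; must stay
- thread_spool: red thread spool, 38 mm in diameter, 49 mm tall, origin under its middle; must stay
- masking_tape: roll of masking tape lying flat, 104 mm in diameter, 25 mm high, origin under its middle; must stay
There are look-alikes about, which are no part of the job. Of the things shaped like the top_piece, the black one is meant.

How it is judged:
On the way, in this order (a step that is already met when the one before it is completed fails the run):
1. the black piece lies seated on the heel between the pins, let go (horizontal distance between top_piece and heel_top below 0.005 m and z of top_piece in the frame of heel_top between -0.002 and 0.002 m and angle between top_piece's own z axis and vertical below 0.06 rad and angle between the x axis of top_piece and the x axis of heel_top, either way round below 0.16 rad and contact force between the fingers and top_piece below 0.2 N), for 0.2 s.
2. the table is fully home with the piece still seated (value of joint table above 0.146 m and z of top_piece in the frame of heel_top below 0.002 m and horizontal distance between top_piece and heel_top below 0.005 m), for 0.2 s.
3. the lever is held in the green band for three seconds, the foot pressing on the piece (value of joint lever between 0.51 and 0.71 rad and value of joint table above 0.146 m and contact force between the fingers and lever above 2 N and contact force between foot and top_piece above 12 N), for 3 s.
At the end, for the whole second after the job is handed in: The black piece lies flat on the heel between the pins (within 5 mm of the heel's middle, 2 mm in height, 0.16 rad), the table is home within 4 mm, the fingers hold the lever between 0.51 and 0.71 rad (the green band) and the foot presses the piece with more than 12 N (all of step 3 and horizontal distance between top_piece and heel_top below 0.005 m and z of top_piece in the frame of heel_top between -0.002 and 0.002 m and angle between top_piece's own z axis and vertical below 0.06 rad and angle between the x axis of top_piece and the x axis of heel_top, either way round below 0.16 rad); the arm keeps its last pose, push and grip.
It fails at once if the lever is pushed to the end of its travel (beyond 0.83 rad) (value of joint lever above 0.83 rad).
It fails at once if another thing on the bench is moved by more than 30 mm (distance of any of tan_piece, rivet_jar, thread_spool, masking_tape from where it was at the start of the episode above 0.03 m).
It also fails if it takes over 72 s, if anything falls off the work surface, if the arm or the gripper's body presses on something with over 40 N, if the wrist force passes 120 N, or if a joint passes its speed limit or range.

## Working session

There is one attempt and no reset: what is moved stays moved. The work goes in short steps, Python scripts to look and compute and a tool call to move; the robot and the scene stay as the last step left them, time stands still between calls to the robot, and variables do not carry over. Pictures are saved under pics/ and viewed, at most 13 in all, crops included, and the job is handed in when it is done.

Besides the shell and the picture viewer there is one more tool, called after "Emit:" by a JSON object that holds its "api" and its "payload". arm_command: Moves the arm, as the interface text tells. Its arguments: {"type":"object","properties":{"plan":{"type":"string"},"newtons":{"type":"number"}},"required":["plan"]}

```bash
ls; mkdir -p pics; cat > h.py <<'E'
import numpy as np, cv2
from scipy.spatial.transform import Rotation as Rn
from station import arm
def snap(n,f=None):
    im=arm.read_camera(n)
    if f: cv2.imwrite('pics/'+f,im[:,:,::-1])
    return im
def cam2world(n,p,s=None):
    m=arm.camera_model(n); p=np.array(p)
    if n!='wrist': return np.array(m['R']).T@(p-np.array(m['t']))
    s=s or arm.sense(); H=np.array(m['hand_eye'])
    return Rn.from_quat(s['orientation']).apply(H[:3,:3]@p+H[:3,3])+s['position']
def pose():
    s=arm.sense(); return s
def shift(target):  # world point -> tool shift mm
    s=arm.sense(); return np.round(1000*Rn.from_quat(s['orientation']).inv().apply(np.array(target)-s['position']),1)
E
python3 - <<'E'
from h import *
a=snap('scene');b=snap('top');c=snap('wrist')
im=np.vstack([np.hstack([a,b])])
cv2.imwrite('pics/a.png',cv2.resize(im,(800,300))[:,:,::-1]);cv2.imwrite('pics/top.png',b[:,:,::-1]);cv2.imwrite('pics/scene.png',a[:,:,::-1])
s=arm.sense();print(s['clock'],np.round(s['position'],4),Rn.from_quat(s['orientation']).as_matrix().round(3),arm.tcp_to_tips,s['force'])
for n in ['press','heel_top','table_knob','lever_grip','lever_pivot','top_piece','tan_piece','foot','rivet_jar','thread_spool','masking_tape']:
  for cam in ['scene','top']:
    try:
      for r in arm.place_of(n,cam)[:3]: print(n,cam,round(r['p'],2),cam2world(cam,r['at']).round(4))
    except Exception as e: print(n,cam,e)
E
```

```text
pics
0.15 [0.1642 0.6546 0.2261] [[-0.97   0.243 -0.   ]
 [ 0.243  0.97  -0.001]
 [ 0.    -0.001 -1.   ]] 0.008 [-0.41382629  0.14147333  0.62154609]
press scene 0.64 [ 6.372e-01 -1.494e-01  4.000e-04]
press top 0.87 [ 6.423e-01 -1.492e-01 -6.000e-04]
heel_top scene 0.86 [ 0.5893 -0.0295  0.0759]
heel_top top 0.59 [ 0.592  -0.0272  0.0708]
heel_top top 0.52 [0.5899 0.4703 0.    ]
table_knob scene 0.57 [0.5483 0.0652 0.0796]
table_knob scene 0.49 [7.611e-01 2.378e-01 2.000e-04]
table_knob scene 0.45 [ 0.6363 -0.1489 -0.0029]
table_knob top 0.62 [0.5505 0.0637 0.0777]
lever_grip scene 0.86 [ 0.5394 -0.247   0.3154]
lever_grip top 0.94 [ 0.5437 -0.2459  0.3137]
lever_grip top 0.57 [0.5529 0.0636 0.0788]
lever_pivot scene 0.69 [ 0.6887 -0.1848  0.2045]
lever_pivot top 0.67 [ 0.6866 -0.1838  0.2049]
lever_pivot top 0.6 [0.5502 0.0619 0.0763]
top_piece scene 0.64 [4.849e-01 3.181e-01 4.000e-04]
top_piece scene 0.58 [ 3.445e-01  2.879e-01 -1.000e-04]
top_piece top 0.75 [ 3.483e-01  2.884e-01 -1.000e-04]
top_piece top 0.67 [0.3994 0.3982 0.004 ]
top_piece top 0.61 [ 0.4842  0.3207 -0.0046]
tan_piece scene 0.53 [ 0.6251  0.3873 -0.0033]
tan_piece scene 0.43 [ 0.6886 -0.1832  0.2055]
tan_piece top 0.86 [ 6.271e-01  3.822e-01 -4.000e-04]
foot top 0.64 [ 0.7594  0.2384 -0.0024]
rivet_jar scene 0.71 [ 0.7613  0.2416 -0.0009]
rivet_jar top 0.75 [ 0.7643  0.2426 -0.0036]
thread_spool scene 0.69 [0.5935 0.471  0.001 ]
thread_spool scene 0.35 [ 0.4833  0.3207 -0.0017]
thread_spool top 0.63 [ 0.5897  0.4698 -0.0007]
masking_tape scene 0.95 [0.4008 0.1076 0.0015]
masking_tape top 0.93 [0.4009 0.1086 0.0018]
masking_tape top 0.45 [ 0.6271  0.3825 -0.0016]
```

View pics/top.png

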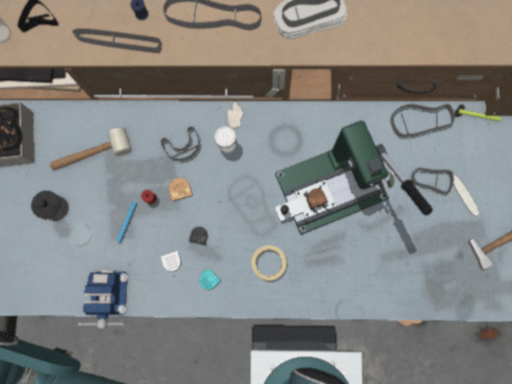

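View pics/scene.png

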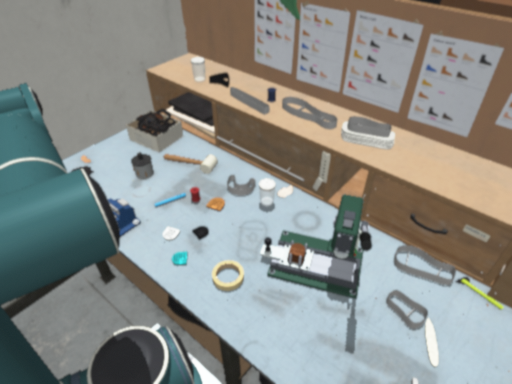

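Black-piece candidates in the top picture: black D (199,235), white D (171,261), teal piece (209,279), tan D (179,188). The dark foot and vise parts are not D shaped. I choose the black one at (199,235), about world (0.484, 0.320), and will check it from the wrist camera.

Emit:
{"api": "arm_command", "payload": {"plan": "1 -390 -245 20 0;1 -390 -245 20 0;1 -390 -245 20 0;1 -390 -245 20 0;1 -390 -245 20 0;1 -390 -245 20 0;1 -390 -245 20 0;1 -390 -245 20 0", "newtons": 15}}

```text
clock: 1.92
position: [0.3957, 0.4126, 0.2124]
orientation: [0.122, 0.992, 0.0, 0.0]
force: [1.0, 0.8, 0.2]
opening: 0.093
finger_force: 0.0
```

```bash
python3 - <<'E'
from h import *
print(shift([0.484,0.32,0.2])); print(np.array(arm.camera_model('wrist')['hand_eye']).round(3))
E
```

```text
[-108.2  -68.3   12.4]
[[ 0.    -0.971 -0.239  0.064]
 [ 1.     0.001 -0.     0.001]
 [ 0.001 -0.239  0.971 -0.158]
 [ 0.     0.     0.     1.   ]]
```

Emit:
{"api": "arm_command", "payload": {"plan": "1 -80 -68 12 0;1 -80 -68 12 0;1 -80 -68 12 0;1 -80 -68 12 0"}}

```text
clock: 2.25
position: [0.4577, 0.3255, 0.1996]
orientation: [0.124, 0.992, -0.001, 0.0]
force: [-0.5, 0.5, -0.7]
opening: 0.093
finger_force: 0.0
```

```bash
cat >> h.py <<'E'
def ray(uv,s):  # wrist fisheye ray in world: origin, dir
    m=arm.camera_model('wrist'); d=np.array([(uv[0]-m['cx'])/m['fx'],(uv[1]-m['cy'])/m['fy']]); th=np.hypot(*d)
    v=np.r_[np.sin(th)*d/th,np.cos(th)]; H=np.array(m['hand_eye']); R=Rn.from_quat(s['orientation'])
    return R.apply(H[:3,3])+s['position'], R.apply(H[:3,:3]@v)
def onplane(uv,s,z):
    o,d=ray(uv,s); return o+d*(z-o[2])/d[2]
def contour(mask,s,z):
    c=max(cv2.findContours(mask.astype(np.uint8),cv2.RETR_EXTERNAL,cv2.CHAIN_APPROX_NONE)[0],key=cv2.contourArea)[:,0]
    return np.array([onplane(p,s,z) for p in c])[:,:2]
E
python3 - <<'E'
from h import *
s=arm.sense(); im=snap('wrist','w1.png')
print(s['position'],Rn.from_quat(s['orientation']).as_matrix().round(4))
for n in ['top_piece','tan_piece']:
  for r in arm.place_of(n,'wrist')[:4]: print(n,round(r['p'],2),cam2world('wrist',r['at'],s).round(4))
for r in arm.cut_out('top_piece','wrist')[:4]:
  m=r['pixels']; ys,xs=np.nonzero(m); print(r['p'],xs.mean(),ys.mean(),m.sum(),im[m].mean(0))
  for z in (0,.01):
    c=contour(m,s,z); print(z,c.mean(0).round(4), cv2.minAreaRect((c*1000).astype(np.float32)))
E
```

```text
[0.45769218 0.32550598 0.19964273] [[-9.691e-01  2.469e-01  0.000e+00]
 [ 2.469e-01  9.691e-01 -1.000e-03]
 [-3.000e-04 -1.000e-03 -1.000e+00]]
top_piece 0.89 [0.4843 0.3165 0.0011]
top_piece 0.88 [0.3475 0.2866 0.0032]
top_piece 0.63 [ 0.3988  0.3923 -0.0012]
top_piece 0.17 [ 0.6271  0.383  -0.0029]
tan_piece 0.68 [ 0.6262  0.3832 -0.0029]
0.86 305.5081300813008 109.0377468060395 1722 [212.81416957 210.02961672 210.92102207]
0 [0.4057 0.4003] ((402.9661560058594, 400.1575012207031), (54.50178146362305, 54.38022232055664), 18.68501091003418)
0.01 [0.4054 0.3987] ((402.76312255859375, 398.53118896484375), (52.97566604614258, 52.85751724243164), 18.685108184814453)
0.78 256.66625842008574 185.42927127985303 1633 [63.17697489 65.15064299 68.38701776]
0 [0.4807 0.3206] ((484.9346008300781, 319.341064453125), (54.097412109375, 53.56684494018555), 77.6070327758789)
0.01 [0.4783 0.3212] ((482.43646240234375, 319.97772216796875), (52.58258056640625, 52.06690979003906), 77.60700988769531)
0.65 88.87068357998591 168.13565891472868 2838 [156.36187456 144.36504581 114.41719521]
0 [0.4021 0.1008] ((404.24676513671875, 99.03517150878906), (120.85452270507812, 108.42862701416016), 77.44629669189453)
0.01 [0.4019 0.1075] ((404.0079345703125, 105.8406982421875), (117.47042846679688, 105.39250946044922), 77.44622802734375)
0.55 201.93723596861798 89.19070609535305 1657 [ 29.02595051 104.64876282 107.26372963]
0 [0.3511 0.2856] ((349.47412109375, 287.2204284667969), (54.149105072021484, 51.60346984863281), 45.454559326171875)
0.01 [0.3524 0.2872] ((350.76904296875, 288.7565612792969), (52.63285827636719, 50.15850067138672), 45.4545783996582)
```

View pics/w1.png

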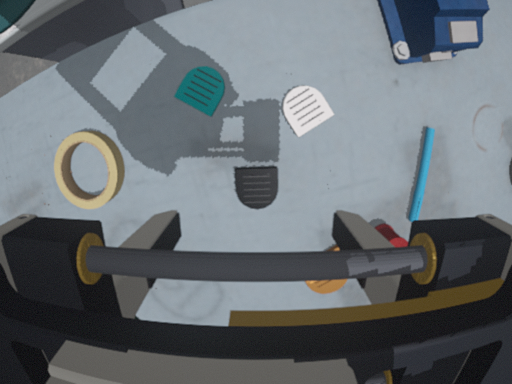

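The wrist picture shows the black D at (256,187), with its straight edge towards image top and its round end down. White (305,109), teal (202,90) and tan (325,280) are clearly different. Next is a second, closer view.

Emit:
{"api": "arm_command", "payload": {"plan": "1 10 0 40 -2;1 10 0 80 -2;1 10 0 80 -2;1 10 0 80 -2"}}

```text
clock: 2.78
position: [0.4448, 0.3317, 0.1196]
orientation: [0.105, 0.995, -0.001, -0.001]
force: [1.0, 0.3, 1.5]
opening: 0.0929
finger_force: 0.0
```

```bash
python3 - <<'E'
from h import *
s=arm.sense(); im=snap('wrist')
cv2.imwrite('pics/w2.png',im[60:300,130:400,::-1])
print(s['position'],Rn.from_quat(s['orientation']).as_matrix().round(4)[0])
for r in arm.place_of('top_piece','wrist')[:3]: print(round(r['p'],2),cam2world('wrist',r['at'],s).round(4))
for r in arm.cut_out('top_piece','wrist')[:4]:
  m=r['pixels']; ys,xs=np.nonzero(m); col=im[m].mean(0)
  if col.max()>90: continue
  print(r['p'],xs.mean(),ys.mean(),m.sum(),col)
  for z in (0,.01):
    c=contour(m,s,z); print(z, cv2.minAreaRect((c*1000).astype(np.float32)))
    l=(c-s['position'][:2])@Rn.from_quat(s['orientation']).as_matrix()[:2,:2]*1000
    print('tool bounds',l.min(0).round(1),l.max(0).round(1))
    e=l[l[:,0]>l[:,0].max()-5]; e=e[abs(e[:,1]-l[:,1].mean())<18]; print('edge slope deg',np.degrees(np.polyfit(e[:,1],e[:,0],1)[0]))
E
```

```text
[0.44483551 0.33169562 0.11955504] [-0.9781  0.2081 -0.0026]
0.76 [0.3452 0.2905 0.0039]
0.69 [ 0.3993  0.3932 -0.0009]
0.6 [ 4.821e-01  3.166e-01 -1.000e-04]
0.97 251.90298210735585 219.22186878727635 2515 [57.01550696 58.81908549 61.96063618]
0 ((486.3349914550781, 319.039794921875), (54.49116897583008, 55.824615478515625), 77.95494079589844)
tool bounds [-71.1 -31. ] [-15.3  23.5]
edge slope deg 0.08981064947390793
0.01 ((482.595458984375, 320.0064392089844), (52.5252799987793, 53.81071090698242), 77.95484924316406)
tool bounds [-66.3 -29.8] [-12.5  22.7]
edge slope deg 0.08981524387446065
```

View pics/w2.png

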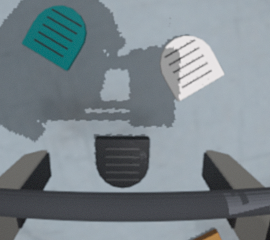

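Emit:
{"api": "arm_command", "payload": {"plan": "1 -29 -3.5 40 0;1 -29 -3.5 80 0;1 -29 -3.5 100 0;1 -29 -3.5 110 0;1 -29 -3.5 110 0;0.3 -29 -3.5 110 0;0.3 -29 -3.5 110 0;0.3 -29 -3.5 110 0", "newtons": 20}}

```text
clock: 3.6
position: [0.4744, 0.3224, 0.0121]
orientation: [0.105, 0.994, 0.001, 0.001]
force: [-0.6, 0.1, -0.4]
opening: 0.0776
finger_force: 0.0
```

Emit:
{"api": "arm_command", "payload": {"plan": "0.3 0 0 0 0;0.3 0 0 0 0;0.3 0 0 0 0;0.3 0 0 0 0"}}

```text
clock: 3.93
position: [0.4737, 0.3218, 0.0104]
orientation: [0.105, 0.994, 0.0, 0.0]
force: [-0.4, 0.8, 2.0]
opening: 0.0518
finger_force: 20.0
```

Emit:
{"api": "arm_command", "payload": {"plan": "0.3 0 0 -40 0;0.3 0 0 -80 0;0.3 0 0 -120 0;0.3 -15 -20 -155 0;0.3 -40 -50 -170 0;0.3 -62 -82 -180 0;0.3 -85 -112 -190 -7;0.3 -105 -142 -200 -14"}}

```text
clock: 4.6
position: [0.5466, 0.1605, 0.2105]
orientation: [-0.017, 1.0, 0.0, 0.0]
force: [0.2, 1.3, -1.3]
opening: 0.0515
finger_force: 20.0
```

Emit:
{"api": "arm_command", "payload": {"plan": "0.3 -24 -30 0 -7;0.3 -48 -60 0 -14;0.3 -70 -90 0 -21.5;0.3 -95 -120 0 -21.5;0.3 -118 -150 0 -21.5;0.3 -118 -150 0 -21.5;0.3 -118 -150 0 -21.5;0.3 -118 -150 0 -21.5"}}

```text
clock: 5.27
position: [0.6681, 0.0158, 0.2095]
orientation: [-0.2, 0.98, 0.0, -0.0]
force: [0.4, 0.7, -1.4]
opening: 0.0518
finger_force: 20.0
```

```bash
cat > m.py <<'E'
from h import *
import sys
s=arm.sense(); im=snap('wrist',sys.argv[1])
R=Rn.from_quat(s['orientation']).as_matrix()
print(s['clock'],s['position'],'tool -x yaw',np.degrees(np.arctan2(-R[1,0],-R[0,0])),'open',s['opening'])
for n in sys.argv[2:]:
  for r in arm.place_of(n,'wrist')[:2]: print(n,round(r['p'],2),cam2world('wrist',r['at'],s).round(4))
E
python3 m.py w3.png heel_top table_knob press lever_grip lever_pivot foot
```

```text
5.2667 [0.66806022 0.01579842 0.20945024] tool -x yaw 23.101558235748033 open 0.05183510450253227
heel_top 0.78 [ 0.5897 -0.028   0.0766]
table_knob 0.7 [0.5555 0.0611 0.0777]
table_knob 0.52 [0.6775 0.0155 0.198 ]
press 0.68 [ 0.6404 -0.151  -0.0013]
```

View pics/w3.png

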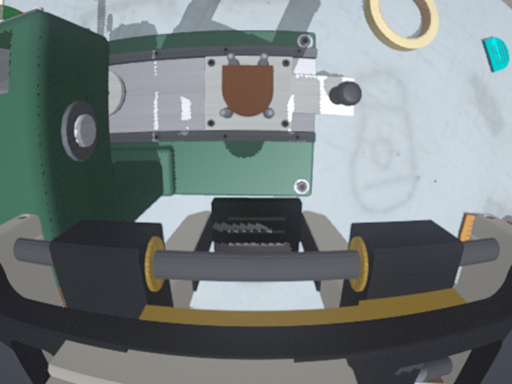

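```bash
cat > heel.py <<'E'
from h import *
def brown(im):
    h=cv2.cvtColor(im,cv2.COLOR_RGB2HSV); return ((h[...,0]<14)&(h[...,1]>95)&(h[...,2]>40)&(h[...,2]<190)).astype(np.uint8)
def fit(im,s,box):
    x0,x1,y0,y1=box; m=np.zeros(im.shape[:2],np.uint8); m[y0:y1,x0:x1]=brown(im)[y0:y1,x0:x1]
    m=cv2.morphologyEx(m,cv2.MORPH_OPEN,np.ones((3,3)))
    c=contour(m,s,.076); return m,c
E
python3 - <<'E'
from heel import *
s=arm.sense(); im=cv2.imread('pics/w3.png')[:,:,::-1].copy()
m,c=fit(im,s,(200,300,50,125))
print(m.sum(),cv2.minAreaRect((c*1000).astype(np.float32)))
for a in (20,21,22,23,24,25,26):
    t=np.radians(a);P=np.array([[np.cos(t),np.sin(t)],[-np.sin(t),np.cos(t)]])
    l=c@P.T*1000; print(a,l.min(0).round(1),l.max(0).round(1),np.ptp(l,0).round(1),((l.min(0)+l.max(0))/2@P).round(1))
for uv,z in [((305,41),.018),((302,187),.018),((305,41),.014),((302,187),.014)]: print(uv,onplane(uv,s,z).round(4))
for uv in [(232,60),(265,60),(225,112),(269,112)]: print(uv,onplane(uv,s,.084).round(4))
g=cv2.resize(im[20:210,90:380],(800,524),interpolation=cv2.INTER_CUBIC);cv2.imwrite('pics/w3c.png',g[:,:,::-1])
E
```

```text
2183 ((592.5010375976562, -26.49735450744629), (48.87023162841797, 46.6065559387207), 23.145212173461914)
20 [ 522.3 -252.1] [ 572.2 -203.9] [49.8 48.2] [592.2 -27.1]
21 [ 518.7 -261.2] [ 568.1 -213.5] [49.4 47.7] [592.4 -26.9]
22 [ 514.9 -270.3] [ 563.9 -223.1] [49.  47.2] [592.5 -26.7]
23 [ 510.7 -279.3] [ 559.5 -232.6] [48.8 46.7] [592.5 -26.5]
24 [ 505.7 -288.6] [ 555.  -241.6] [49.2 47. ] [592.3 -26.4]
25 [ 500.6 -297.8] [ 550.3 -250.4] [49.7 47.4] [592.1 -26.3]
26 [ 495.4 -307. ] [ 545.5 -259.1] [50.1 47.9] [591.9 -26.3]
(305, 41) [0.5063 0.0087 0.018 ]
(302, 187) [0.6693 0.0771 0.018 ]
(305, 41) [0.5051 0.0089 0.014 ]
(302, 187) [0.67   0.0781 0.014 ]
(232, 60) [ 0.5714 -0.0506  0.084 ]
(265, 60) [ 0.5594 -0.0219  0.084 ]
(225, 112) [ 0.6202 -0.0371  0.084 ]
(269, 112) [0.604  0.0013 0.084 ]
```

View pics/w3c.png

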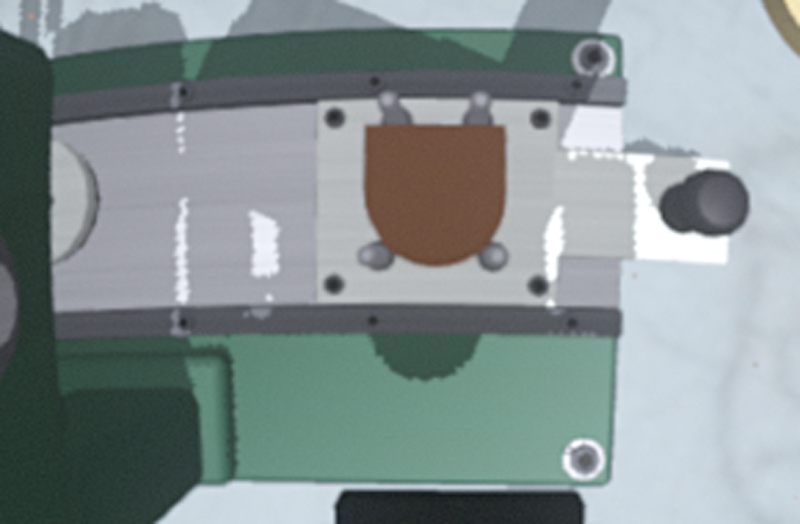

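```bash
python3 - <<'E'
from heel import *
s=arm.sense(); t=np.radians(23);P=np.array([[np.cos(t),np.sin(t)],[-np.sin(t),np.cos(t)]]);h=np.array([.592,-.0265])
f=lambda u,v:(90+u*.3625,20+v*.3625)
for n,uv,z in [('edgeT',(621,60),.014),('edgeB',(611,470),.014),('botR',(600,484),.014),('topR',(600,35),.014),('pinF-',(388,97),.084),('pinF+',(482,97),.084),('pinB-',(374,258),.084),('pinB+',(495,258),.084),('headEdge',(48,200),.153),('headEdge',(48,200),.245),('knob',(720,203),.091)]:
    print(n,((P@(onplane(f(*uv),s,z)[:2]-h))*1000).round(1))
R=Rn.from_quat(s['orientation']).as_matrix()
for uv in [(335,490),(583,490),(345,490),(573,490),(459,490)]:
    o,d=ray(f(*uv),s); o=R.T@(o-s['position']);d=R.T@d; print(uv,[(o+d*(z-o[2])/d[2]).round(4)*1000 for z in (.0104,.0004)])
E
```

```text
edgeT [-65.9  78.8]
edgeB [117.  78.]
botR [123.6  73.3]
topR [-77.   69.7]
pinF- [-33.2 -15.5]
pinF+ [-33.   16.7]
pinB- [ 23.3 -20.2]
pinB+ [23.3 21.4]
headEdge [   2.4 -106.7]
headEdge [ 11.1 -57.1]
knob [ 1.6 98.8]
(335, 490) [array([ 14.8, -27. ,  10.4]), array([ 17.7, -25.5,   0.4])]
(583, 490) [array([14.8, 26.3, 10.4]), array([17.7, 24.7,  0.4])]
(345, 490) [array([ 14.8, -24.9,  10.4]), array([ 17.7, -23.4,   0.4])]
(573, 490) [array([14.8, 24.1, 10.4]), array([17.7, 22.6,  0.4])]
(459, 490) [array([14.8, -0.4, 10.4]), array([17.8, -0.4,  0.4])]
```

```bash
python3 -c "
from h import *
print(shift([.5810,-.0301,.115]))"
```

```text
[98.4 -8.3 95.1]
```

Emit:
{"api": "arm_command", "payload": {"plan": "0.3 35 -3 10 0;0.3 65 -6 40 0;0.3 98.5 -8.5 60 0;0.3 98.5 -8.5 80 0;0.3 98.5 -8.5 95 0;0.3 98.5 -8.5 95 0;0.3 98.5 -8.5 95 0;0.3 98.5 -8.5 95 0"}}

```text
clock: 6.28
position: [0.5817, -0.0307, 0.1161]
orientation: [-0.201, 0.98, -0.0, 0.001]
force: [0.1, -0.3, -1.0]
opening: 0.0518
finger_force: 20.0
```

```bash
python3 -c "
from h import *
print(shift([.5810,-.0301,.0874]));s=arm.sense();print(s['position'],s['orientation'])
a=snap('scene');b=snap('top');w=snap('wrist')
g=np.hstack([cv2.resize(a[200:300,250:350],(400,400),interpolation=cv2.INTER_CUBIC),cv2.resize(w[60:260,150:350],(400,400))])
cv2.imwrite('pics/hov.png',g[:,:,::-1])"
```

```text
[ 0.4  0.9 28.7]
[ 0.58170254 -0.03070926  0.11613734] [-2.00621809e-01  9.79668550e-01 -1.86917579e-04  6.22440830e-04]
```

View pics/hov.png

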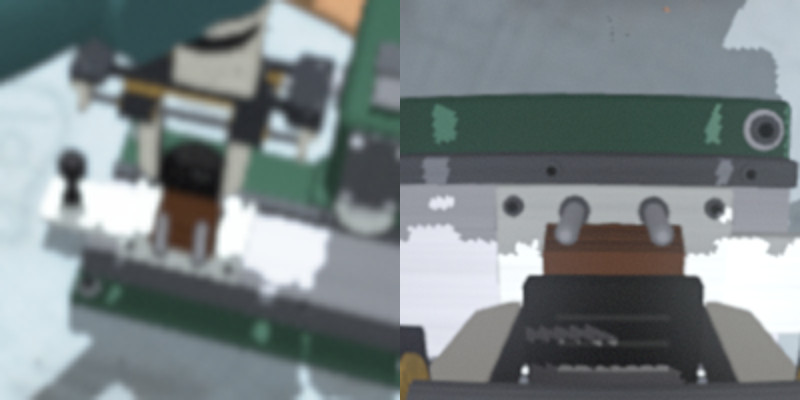

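Emit:
{"api": "arm_command", "payload": {"plan": "0.3 0.5 0.3 8 0;0.3 0.5 0.3 16 0;0.3 0.5 0.3 21 0;0.3 0.5 0.3 25 0;0.3 0.5 0.3 28 0;0.3 0.5 0.3 29 0;0.3 0.5 0.3 29 0;0.3 0.5 0.3 29 0"}}

```text
clock: 7.1
position: [0.5806, -0.0309, 0.0862]
orientation: [-0.2, 0.98, -0.0, 0.0]
force: [-2.1, -0.2, 4.5]
opening: 0.0516
finger_force: 20.0
```

Emit:
{"api": "arm_command", "payload": {"plan": "0.8 0 0 0 0;0.8 0 0 0 0;0.8 0 0 0 0;0.8 0 0 0 0;0.8 0 0 -20 0;0.8 0 0 -50 0;0.8 0 0 -90 0;0.8 0 0 -125 0"}}

```text
clock: 7.77
position: [0.5803, -0.0308, 0.2126]
orientation: [-0.2, 0.98, 0.0, -0.0]
force: [0.4, -0.2, 0.9]
opening: 0.0744
finger_force: 0.0
```

Emit:
{"api": "arm_command", "payload": {"plan": "0.8 -35 0 0 0;0.8 -70 0 0 0;0.8 -88 0 0 0;0.8 -88 0 0 0;0.8 -88 0 0 0"}}

```text
clock: 8.18
position: [0.6617, 0.004, 0.2099]
orientation: [-0.201, 0.98, 0.0, -0.001]
force: [-0.9, 0.4, 0.3]
opening: 0.0744
finger_force: 0.0
```

```bash
python3 m.py w5.png top_piece heel_top table_knob foot
python3 - <<'E'
from heel import *
im=cv2.imread('pics/w5.png'); s=arm.sense()
cv2.imwrite('pics/w5c.png',cv2.resize(im[20:210,90:380],(800,524),interpolation=cv2.INTER_CUBIC))
t=np.radians(23);P=np.array([[np.cos(t),np.sin(t)],[-np.sin(t),np.cos(t)]]);h=np.array([.592,-.0265])
for r in arm.cut_out('top_piece','wrist')[:2]:
    c=contour(r['pixels'],s,.086); print(r['p'],r['pixels'].sum(),cv2.minAreaRect((1000*(P@(c-h).T).T).astype(np.float32)))
print(shift([.5525,.0625,.065]))
E
```

```text
8.1833 [0.6617001  0.00404975 0.20991425] tool -x yaw 23.164903139804185 open 0.07442617509760435
top_piece 0.9 [ 0.589  -0.0314  0.0767]
top_piece 0.86 [0.3494 0.2884 0.0059]
heel_top 0.5 [0.5594 0.0622 0.0773]
table_knob 0.77 [0.5541 0.0613 0.0776]
0.9 2680 ((-3.2398529052734375, -0.3575000762939453), (51.84664535522461, 52.680267333984375), 0.13430260121822357)
0.88 706 ((-75.88972473144531, 298.7084655761719), (41.493473052978516, 50.75661849975586), 21.40375328063965)
[ 76.7  97.  146.1]
```

View pics/w5c.png

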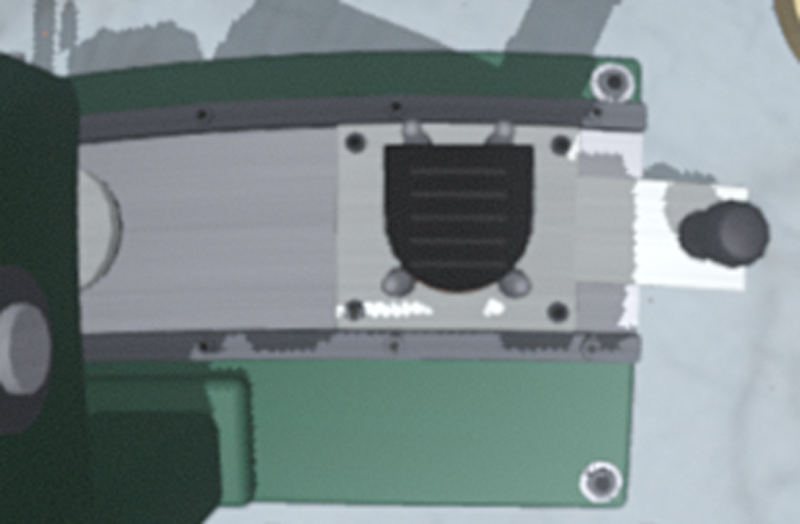

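Emit:
{"api": "arm_command", "payload": {"plan": "1 10 20 0 7;1 20 40 0 14;1 35 60 0 21;1 50 80 0 28;1 65 97 0 35;1 75 97 0 42;1 75 97 20 49;1 75 97 40 56"}}

```text
clock: 9.15
position: [0.5542, 0.0635, 0.1721]
orientation: [0.286, 0.958, 0.001, 0.002]
force: [0.8, -0.9, 0.5]
opening: 0.0931
finger_force: 0.0
```

Emit:
{"api": "arm_command", "payload": {"plan": "1 0 0 0 7;1 0 0 0 14;1 0 0 0 21;1 0 0 0 28;1 0 0 0 34;1 0 0 0 34;1 0 0 0 34"}}

```text
clock: 9.73
position: [0.5542, 0.0633, 0.1711]
orientation: [0.55, 0.835, 0.0, 0.0]
force: [1.0, 0.0, 0.2]
opening: 0.0929
finger_force: 0.0
```

```bash
python3 m.py w6.png table_knob heel_top top_piece
python3 - <<'E'
from heel import *
s=arm.sense();print(s['joint_positions'],shift([.5535,.0645,.066]))
E
```

```text
9.7333 [0.5541984  0.06333796 0.17106109] tool -x yaw -66.6888541832282 open 0.09289108531855364
table_knob 0.68 [0.5554 0.0637 0.0782]
top_piece 0.75 [ 0.5906 -0.0285  0.0743]
[ 6.82195390e-02 -1.19700296e-01  1.76728865e+00 -2.71241351e-05
  1.49383997e+00 -3.37566036e-01] [  1.3  -0.4 104.9]
```

Emit:
{"api": "arm_command", "payload": {"plan": "1 1 0 40 0;1 1 0 75 0;1 1 0 95 0;1 1 0 105 0;0 1 0 105 0;0 1 0 105 0;0 1 0 105 0;0 1 0 105 0", "newtons": 15}}

```text
clock: 10.6
position: [0.5549, 0.0645, 0.0676]
orientation: [0.551, 0.835, 0.001, 0.001]
force: [-0.2, -0.2, -0.5]
opening: 0.0705
finger_force: 0.0
```

Emit:
{"api": "arm_command", "payload": {"plan": "0 0 0 0 0;0 0 0 0 0;0 0 0 0 0;0 0 0 0 0;0 0 0 0 0"}}

```text
clock: 11.02
position: [0.554, 0.0644, 0.0659]
orientation: [0.551, 0.834, 0.0, 0.0]
force: [0.1, 0.3, 0.0]
opening: 0.0377
finger_force: 0.0
```

Emit:
{"api": "arm_command", "payload": {"plan": "0 0 0 0 0;0 0 0 0 0;0 0 0 0 0;0 0 0 0 0"}}

```text
clock: 11.35
position: [0.5523, 0.0637, 0.0656]
orientation: [0.551, 0.834, -0.002, -0.001]
force: [-17.8, -5.8, 10.1]
opening: 0.0248
finger_force: 15.0
```

Emit:
{"api": "arm_command", "payload": {"plan": "0 -8 0 0 0;0 -20 0 0 0;0 -35 0 0 0;0 -50 0 0 0;0 -65 0 0 0;0 -80 0 0 0;0 -95 0 0 0;0 -108 0 0 0"}}

```text
clock: 12.02
position: [0.594, -0.0367, 0.0655]
orientation: [0.551, 0.834, -0.003, -0.003]
force: [-27.6, -8.2, 14.1]
opening: 0.0247
finger_force: 15.0
```

Emit:
{"api": "arm_command", "payload": {"plan": "0 -7 0 0 0;0 -14 0 0 0;0 -19 0 0 0;0 -23 0 0 0;0 -25 0 0 0;0 -27 0 0 0;0 -27 0 0 0"}}

```text
clock: 12.6
position: [0.6042, -0.0608, 0.0655]
orientation: [0.551, 0.834, -0.003, -0.003]
force: [-29.7, -7.2, 14.9]
opening: 0.0252
finger_force: 15.0
```

```bash
python3 m.py w7.png table_knob top_piece lever_grip;  python3 -c "
from h import *
s=arm.sense();d=np.array(s['position'])[:2]-[.554,.0644];print(d@[-.3907,.9205],d@[.9205,.3907],s['force'],s['finger_force'])"
```

```text
12.6 [ 0.60419243 -0.06084789  0.0654886 ] tool -x yaw -66.91221418536358 open 0.025209160246473798
table_knob 0.69 [ 0.6082 -0.0614  0.0783]
-0.13492126717333758 -0.002733426049923944 [-28.47473477  -8.84903695  14.44457252] 15.001998923253268
```

Emit:
{"api": "arm_command", "payload": {"plan": "0 0 -1.5 0 0;0 -1 -3 0 0;0 -2 -3 0 0;0 -3 -3 0 0;0 -3 -3 0 0"}}

```text
clock: 13.22
position: [0.6041, -0.0619, 0.0655]
orientation: [0.551, 0.835, 0.0, -0.002]
force: [-13.7, 15.0, 6.7]
opening: 0.0243
finger_force: 15.0
```

Emit:
{"api": "arm_command", "payload": {"plan": "0 1 -1 0 0;0 1 -1 0 0;0.7 1 -1 0 0;0.7 1 -1 0 0;0.7 1 -1 0 0;0.7 1 -1 0 0;0.7 1 -1 -10 0;0.7 1 -1 -25 0"}}

```text
clock: 13.88
position: [0.6035, -0.0632, 0.0903]
orientation: [0.551, 0.834, -0.001, -0.001]
force: [0.0, 0.1, 0.1]
opening: 0.06
finger_force: 0.0
```

Emit:
{"api": "arm_command", "payload": {"plan": "0.7 0 0 -40 0;0.7 15 0 -80 0;0.7 40 0 -115 0;0.7 50 0 -140 0;0.7 50 0 -140 0;0.7 50 0 -140 0"}}

```text
clock: 14.38
position: [0.5848, -0.0168, 0.2333]
orientation: [0.551, 0.835, 0.001, 0.002]
force: [0.3, 0.2, -0.5]
opening: 0.0652
finger_force: 0.0
```

```bash
python3 m.py w8.png table_knob top_piece press foot heel_top lever_grip; python3 - <<'E'
from h import *
a=snap('scene','s2.png');b=snap('top')
for n in ['table_knob','top_piece','lever_grip','lever_pivot']:
  for cam in ['scene','top']:
    for r in arm.place_of(n,cam)[:2]: print(n,cam,round(r['p'],2),cam2world(cam,r['at']).round(4))
w=cv2.imread('pics/w8.png')[:,:,::-1]
cv2.imwrite('pics/h2.png',np.hstack([cv2.resize(w,(533,400)),cv2.resize(a[190:290,250:320],(267,400))])[:,:,::-1])
E
```

```text
14.3833 [ 0.58483787 -0.0168117   0.23333822] tool -x yaw -66.82637855517993 open 0.06524085921170095
table_knob 0.72 [ 0.6082 -0.0633  0.0774]
top_piece 0.62 [ 0.6401 -0.1547  0.0753]
press 0.95 [ 0.6434 -0.1517  0.0018]
foot 0.73 [ 0.6419 -0.1531  0.077 ]
table_knob scene 0.8 [ 0.6009 -0.0592  0.077 ]
top_piece scene 0.72 [ 0.3435  0.2845 -0.001 ]
top_piece scene 0.52 [0.4029 0.3965 0.0033]
top_piece top 0.63 [4.020e-01 4.005e-01 3.000e-04]
lever_grip scene 0.57 [ 0.5423 -0.2463  0.3117]
lever_grip scene 0.28 [ 0.6367 -0.1477 -0.001 ]
lever_pivot scene 0.91 [ 0.6896 -0.1856  0.2023]
lever_pivot top 0.64 [ 0.6855 -0.1822  0.207 ]
```

View pics/h2.png

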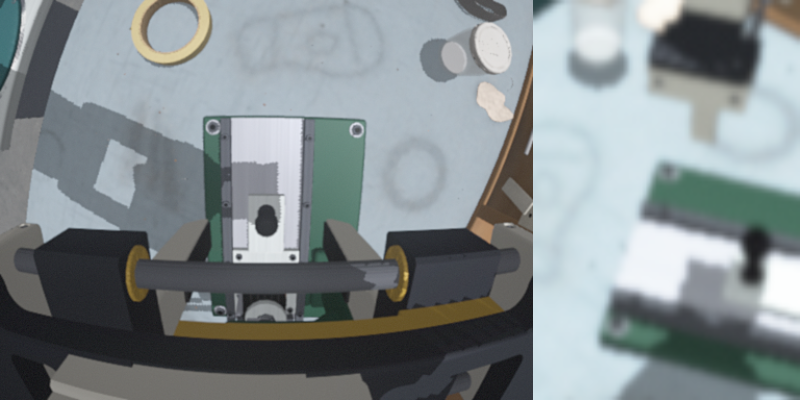

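Emit:
{"api": "arm_command", "payload": {"plan": "1 0 0 -40 -7;1 0 0 -80 -14;1 0 0 -120 -21;1 0 0 -150 -28;1 -20 -10 -170 -35;1 -50 -25 -185 -42;1 -75 -38 -185 -49;1 -100 -50 -185 -56"}}

```text
clock: 15.9
position: [0.5776, -0.13, 0.4171]
orientation: [0.092, 0.996, -0.0, 0.001]
force: [1.1, -0.1, -0.9]
opening: 0.093
finger_force: 0.0
```

```bash
python3 -c "
from h import *
print(shift([.582,-.230,.42]))"
```

```text
[-22.5 -97.5  -2.8]
```

Emit:
{"api": "arm_command", "payload": {"plan": "1 -5 -20 0 -7;1 -10 -40 0 -14;1 -15 -60 0 -21;1 -20 -80 0 -28;1 -22 -97 0 -34;1 -22 -97 0 -34;1 -22 -97 0 -34"}}

```text
clock: 16.48
position: [0.581, -0.2286, 0.4156]
orientation: [-0.199, 0.98, 0.0, -0.0]
force: [0.8, 0.5, -0.1]
opening: 0.0929
finger_force: 0.0
```

```bash
python3 m.py w9.png lever_grip lever_pivot table_knob; python3 -c "
from h import *
for r in arm.cut_out('lever_grip','wrist')[:2]:
    ys,xs=np.nonzero(r['pixels']);print(r['p'],len(xs),xs.min(),xs.max(),ys.min(),ys.max())
print(shift([.5455,-.2455,.303]))"
```

```text
16.4833 [ 0.58102706 -0.22862559  0.41555065] tool -x yaw 22.93494086632288 open 0.09288751337165489
lever_grip 0.93 [ 0.5476 -0.2481  0.3126]
lever_pivot 0.88 [ 0.6885 -0.1847  0.2048]
table_knob 0.77 [ 0.6054 -0.0654  0.0781]
table_knob 0.22 [ 0.5468 -0.2484  0.3137]
0.7 3765 240 272 87 251
[ 39.9  -2.7 113.1]
```

View pics/w9.png

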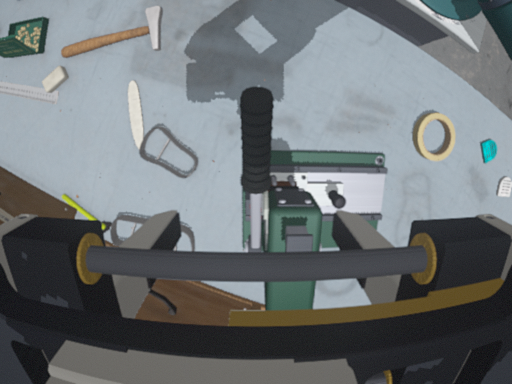

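Emit:
{"api": "arm_command", "payload": {"plan": "1 38 -1 30 0;1 38 -1 60 0;1 38 -1 90 0;1 38 -1 112 0;1 38 -1 112 0;0.15 38 -1 112 0;0.15 38 -1 112 0;0.15 38 -1 112 0", "newtons": 30}}

```text
clock: 17.4
position: [0.5471, -0.244, 0.3061]
orientation: [-0.201, 0.98, -0.001, 0.001]
force: [-0.8, 1.4, -0.2]
opening: 0.0773
finger_force: 0.0
```

Emit:
{"api": "arm_command", "payload": {"plan": "0 0 0 0 0;0 0 0 0 0;0 0 0 0 0;0 0 0 0 0;0 0 0 0 0;0 0 0 0 0;0 0 0 0 0;0 0 0 0 0"}}

```text
clock: 18.07
position: [0.5463, -0.2434, 0.3038]
orientation: [-0.201, 0.98, 0.001, -0.0]
force: [-2.0, 2.1, 3.1]
opening: 0.0253
finger_force: 30.0
```

Emit:
{"api": "arm_command", "payload": {"plan": "0 6 0 9 0;0 11 0 18 0;0 15.5 0 26 0;0 19.5 0 35 0;0 23 0 44 0;0 26 0 53 0;0 28.5 0 62 0;0 28.5 0 62 0", "newtons": 40}}

```text
clock: 18.73
position: [0.5195, -0.2545, 0.2407]
orientation: [-0.201, 0.98, 0.001, -0.001]
force: [-5.5, 7.7, 7.6]
opening: 0.0251
finger_force: 40.0
```

```bash
python3 -c "
from h import *
s=arm.sense();print(s['force'],s['position'],s['wrist_torque'])
im=snap('wrist')
for n in ['lever_grip','lever_pivot']:
  for r in arm.place_of(n,'wrist')[:2]: print(n,round(r['p'],2),cam2world('wrist',r['at'],s).round(4))"
```

```text
[-5.49898846  7.73695301  7.58614447] [ 0.51946893 -0.25453415  0.24074719] [1.38004714 0.75610358 0.03583904]
```

Emit:
{"api": "arm_command", "payload": {"plan": "0 2 0 8 0;0 3.5 0 16 0;0 4.5 0 24 0;0 5.5 0 32 0;0 6 0 40 0;0 6 0 46 0;0 6 0 48 0;0 6 0 48 0"}}

```text
clock: 19.55
position: [0.5145, -0.2566, 0.1945]
orientation: [-0.201, 0.98, 0.001, -0.0]
force: [-9.1, 10.9, 13.2]
opening: 0.0248
finger_force: 40.0
```

```bash
python3 -c "
from h import *
s=arm.sense();print(s['force'],s['position'],s['wrist_torque'])
im=snap('wrist');a=snap('scene');b=snap('top')
for cam in ['wrist','scene','top']:
  for n in ['lever_grip','lever_pivot','table_knob']:
    for r in arm.place_of(n,cam)[:1]: print(cam,n,round(r['p'],2),cam2world(cam,r['at'],s).round(4))
g=np.hstack([cv2.resize(im[60:260,150:350],(400,400)),cv2.resize(a[190:310,300:400],(400,480))[:400]]);cv2.imwrite('pics/end.png',g[:,:,::-1])"
```

```text
[-9.12474828 10.90373212 13.18508087] [ 0.51450244 -0.25660791  0.19451661] [ 2.03784205  1.4276023  -0.04962554]
wrist lever_grip 0.9 [ 0.5134 -0.2583  0.2062]
scene lever_grip 0.61 [ 0.5104 -0.2606  0.2025]
scene table_knob 0.8 [ 0.6004 -0.0594  0.0806]
top lever_pivot 0.71 [ 0.6876 -0.1842  0.2087]
top table_knob 0.9 [ 0.6017 -0.0652  0.0777]
```

View pics/end.png

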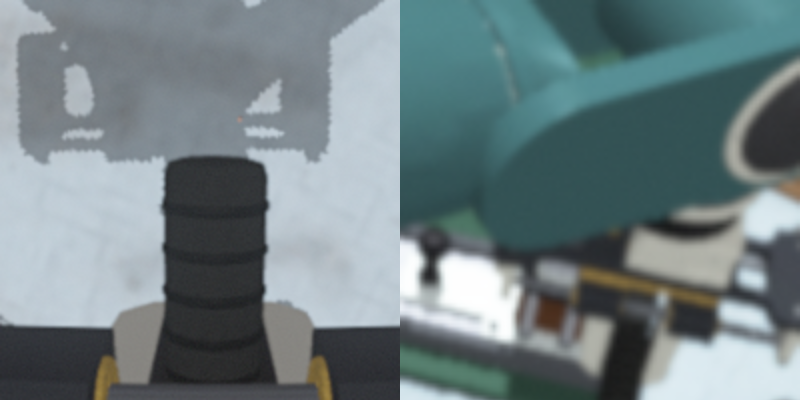

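The pads hold the handle at about 205 mm with 13 N, which matches a level lever on a seated piece. Next I hold it there.

Emit:
{"api": "arm_command", "payload": {"plan": "0 0 0 0 0;0 0 0 0 0;0 0 0 0 0;0 0 0 0 0;0 0 0 0 0;0 0 0 0 0;0 0 0 0 0;0 0 0 0 0"}}

```text
clock: 20.82
position: [0.5145, -0.2566, 0.1952]
orientation: [-0.201, 0.98, 0.001, 0.0]
force: [-9.2, 11.7, 14.0]
opening: 0.0251
finger_force: 40.0
```

Emit:
{"api": "arm_command", "payload": {"plan": "0 0 0 0 0;0 0 0 0 0;0 0 0 0 0;0 0 0 0 0;0 0 0 0 0;0 0 0 0 0;0 0 0 0 0;0 0 0 0 0"}}

```text
clock: 21.48
position: [0.5145, -0.2566, 0.1952]
orientation: [-0.201, 0.98, 0.001, 0.0]
force: [-9.6, 12.3, 13.6]
opening: 0.0251
finger_force: 40.0
```

Emit:
{"api": "arm_command", "payload": {"plan": "0 0 0 0 0;0 0 0 0 0;0 0 0 0 0;0 0 0 0 0;0 0 0 0 0;0 0 0 0 0;0 0 0 0 0;0 0 0 0 0"}}

```text
clock: 22.15
position: [0.5145, -0.2566, 0.1952]
orientation: [-0.201, 0.98, 0.001, 0.0]
force: [-9.5, 10.7, 13.6]
opening: 0.0246
finger_force: 40.0
```

Emit:
{"api": "arm_command", "payload": {"plan": "0 0 0 0 0;0 0 0 0 0;0 0 0 0 0;0 0 0 0 0;0 0 0 0 0;0 0 0 0 0;0 0 0 0 0;0 0 0 0 0"}}

```text
clock: 22.82
position: [0.5145, -0.2566, 0.1952]
orientation: [-0.201, 0.98, 0.001, 0.0]
force: [-10.3, 11.4, 14.0]
opening: 0.0253
finger_force: 40.0
```

Emit:
{"api": "arm_command", "payload": {"plan": "0 0 0 0 0;0 0 0 0 0;0 0 0 0 0;0 0 0 0 0;0 0 0 0 0;0 0 0 0 0;0 0 0 0 0;0 0 0 0 0"}}

```text
clock: 23.48
position: [0.5145, -0.2566, 0.1951]
orientation: [-0.201, 0.98, 0.001, 0.0]
force: [-9.8, 10.3, 13.7]
opening: 0.0249
finger_force: 40.0
```

Emit:
{"api": "arm_command", "payload": {"plan": "0 0 0 0 0;0 0 0 0 0;0 0 0 0 0;0 0 0 0 0;0 0 0 0 0;0 0 0 0 0;0 0 0 0 0;0 0 0 0 0"}}

```text
clock: 24.15
position: [0.5145, -0.2566, 0.1951]
orientation: [-0.201, 0.98, 0.001, 0.0]
force: [-10.2, 11.3, 13.4]
opening: 0.0247
finger_force: 40.0
```

```bash
python3 -c "
from h import *
s=arm.sense();print(s['clock'],s['force'],s['position'],s['finger_force'])
im=snap('wrist')
for r in arm.place_of('lever_grip','wrist')[:1]: print(round(r['p'],2),cam2world('wrist',r['at'],s).round(4))"
```

```text
24.15 [-10.183642    11.28405093  13.42190946] [ 0.51450098 -0.2566045   0.19510965] 39.99867618083954
0.59 [ 0.5138 -0.2591  0.2033]
```

```bash
python3 -c "
from station import arm
print(arm.close_job())"
```

```text
the job is handed in; nothing more can be done
None
```

The job is handed in, with no verdict returned: the black piece lies between the heel's pins (about 3 mm off the heel's middle by camera, limit 5), the table is against its stop, and the hand held the lever level at about 13.5 N for over 4 s and still holds it; the foot's force on the piece was not measured.

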